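# Clamp the cedar stand board in the potting-shelf press

### The job

Gently push the cedar stand board fully home against the back stop of the little screw press, then turn the black knob clockwise until you feel the foot bite on the board, and from there give it just an eighth of a turn more. Leave the board clamped like that, let go of the knob, and do not overtighten or disturb the things standing around.

Things in the scene. Friction and masses are not known exactly. Their poses are not given: they have to be found in the camera images.
- press: Dark steel screw press fixed on a walnut base plate (200 x 160 x 18 mm). Origin on the table top under the screw axis; +x is the way the board is pushed, +z up. A wooden bed with two side rails (8 mm high, 59 mm apart) runs along x from -75 to +39 mm; its top is 36 to 37 mm above the table.
- press_bridge (a point): Middle of the bridge's top face, on the screw axis, 105 mm above the table; axes as the press. The steel bridge measures 34 (x) x 146 (y) x 20 mm and stands on two posts 20 mm thick at y = +-60 mm; the screw passes through it.
- press_stop (a point): Middle of the back stop's face, 40 mm beyond the screw axis along the press's x, 50 mm above the table: a steel block 66 mm wide, its top 60 mm above the table.
- board: Loose cedar board 120 (x) x 56 (y) x 16 (z) mm, about 120 g, dark glue line round its edge; origin at the centre of its underside, x as the press's. It lies between the bed's rails, under the bridge, pulled out 30 to 50 mm towards the robot, its near end beyond the bed. Fully home (far end on the back stop) its origin is at x = -20 mm and its near end at x = -80 mm in the press's frame.
- screw: Steel screw with knob and round rubber foot (20 mm across); origin on the axis at the knob's underside. It sinks 3 mm per rad of turn. At the start the foot is 3.5 to 10.5 mm above the board (it differs), so it bites after some 1.2 to 3.5 rad. The foot is springy: the clamping force jumps to 25 N at the bite and is about 60 N an eighth of a turn (0.79 rad) later; 110 N crushes the board.
- knob (a joint): Turn of the knob, rad; 0 at the start, growing clockwise seen from above (tightening). It turns freely with about 0.05 N m of friction; at the bite the resistance jumps by 0.1 to 0.2 N m within 0.15 rad and goes on rising to some 0.25 to 0.6 N m (most while moving) an eighth of a turn later, so hold it firmly. It stays where it is left.
- knob_grip (a point): Grip point of the black round knob (vertical axis, 40 mm diameter, ribs to 43 mm, 26 mm tall): on its axis, 15 mm above its underside and 11 mm below its top, 147 mm above the table at the start (42 mm above the bridge); it sinks 3 mm per rad.
- celadon_pot: Pale green glazed pot, 116 mm across, 70 mm high; bystander. Origin at the centre of its underside.
- tweezer: Stainless bonsai tweezer, 155 mm long, 6 mm high, lying beside the press; bystander. Origin at its middle, underneath.
- saucer: Aluminium saucer, 90 mm across, 16 mm high, beside the press; bystander. Origin at the centre of its underside.
- clip_jar: Glass jar with metal lid, 60 mm across, 90 mm high; bystander. Origin at the centre of its underside.
- clay_pot: Small terracotta pot, 80 mm across, 65 mm high; bystander. Origin at the centre of its underside.

How it is judged:
By the outcome, as a careful person would: the job done as asked, in the order asked, and still so for the second after the job is handed in, with the robot touching nothing.
It also fails if it takes over 72 s, if anything falls off the work surface, if the arm or the gripper's body presses on something with over 40 N, if the wrist force passes 120 N, or if a joint passes its speed limit or range.

### The arm

A 6-joint arm with a two-finger parallel gripper is mounted at the origin on the work surface. World frame = base frame: x ahead of the robot, y to its left, z up, the work surface at z = 0. Lengths are in m, angles in rad, forces in N, time in s.
With the tool pointing down it reaches from about 0.375 to 0.9 m from the base axis. Payload 3.1 kg.
Tool frame: the origin (TCP) lies at the very end of the fingers, on their centre line; the grasp point (between the pads) lies robot.grasp_offset behind it (robot.grasp_offset is the distance from the TCP to the grasp point, in m); z points along the fingers, y is the direction in which the jaws open and shut (so a half turn about z gives the same grasp; the last joint's range is limited). The gripper opens to 87 mm and grips with 3 to 60 N. Pads are 19 mm wide; open, the fingers measure 117 mm over their backs; the gripper's body (75 mm by 190 mm) begins 51 mm behind the grasp point.
Start: joints at [-1.335, 0.527, 1.433, -0, 1.181, -0.178], TCP at [0.252, -0.572, 0.223] pointing down, gripper open.
Joint ranges: [-3.08, 3.08], [-0.75, 2.2], [0.22, 2.44], [-1.43, 4.57], [0, 2.65], [-2.85, 2.85]. Speed limits (rad/s): [2.79, 2.79, 3.14, 3.14, 3.14, 3.14].

### API

Orientations are given as a unit quaternion [x, y, z, w].
In Python, from rig import robot gives the robot as it stands.
- The arm moves only by the tool drive_tool, never from a script. Its argument "targets" is one flat list of numbers, 6 for each row, row after row: the shift along the tool's x, y, z in cm, then the turn, a rotation vector about the tool's x, y, z in degrees. A call has 1 to 12 rows; each row is the pose to reach, as a shift and turn from the pose commanded when the call began, along the tool's axes at that moment; what a row does not reach only later rows make up. A row lasts 1/12 s, in which the tool goes at most 41.7 mm and 7.16 degrees, less where a joint would pass 70% of its speed; a pose out of reach is approached as far as the arm can. A call with a gripper value outside its range is refused whole. "grip" is the gripper command: -1 is fully open, 1 is shut, values between are in proportion, set as the call begins (left out, the last holds). The fingers move at their own pace and stop on an object; "squeeze" is the grip in N (left out, the last holds). Time passes only in rows, so rows that repeat a pose let the fingers close. It gives the time, the measured TCP pose, the force and the opening at its end, in the units of the state.
- robot.get_obs(): the state, without advancing time (a new reading comes with each control period).
- robot.camera(name): name is "scene" or "side" or "wrist"; returns (picture, depth): 480x640x3 uint8, red, green, blue; 480x640 float32, m along the optical axis (not along the pixel's ray), 0 where there is no reading.
- robot.calibration(name): a dict with "mtx" (3x3 intrinsics, pixels), "R" (3x3) and "t" (3): a world point X has camera coordinates R X + t; the wrist camera has in their place "hand_eye" (4x4, takes a point from camera to tool coordinates, whose origin is the TCP and whose axes are the flange's). Camera axes: x right, y down, z forward; pixel columns grow to the right and rows downward; lengths in m; the calibration is good to about 2 mm. A picture is of the moment at which its call begins: read the wrist's pose just before it. calibration takes no time and is no camera call.
- robot.hand_in(): hands the job in, once; it reports no verdict.
The state is a dict: "time": time; "q": joint angles; "joint_velocities": joint speeds; "joint_torque": joint torques, N m; "position": TCP position; "tool_rot": TCP orientation; "ft_force": force on the tool from outside, world axes, zero at the start; "moment": the same for the moment, N m; "grip_width": finger opening in m.
Only numpy, scipy, OpenCV 4.12 (cv2) and the standard library are available. Lean on these libraries where they do the work, as an engineer would, in place of code of your own. Each camera call takes 0.05 s, during which the arm holds its last target.

## Working session

There is one attempt and no reset: what is moved stays moved. The work goes in short steps, Python scripts to look and compute and a tool call to move; the robot and the scene stay as the last step left them, time stands still between calls to the robot, and variables do not carry over. Pictures are saved under pics/ and viewed, and the job is handed in when it is done.

Besides the shell and the picture viewer there is one more tool, called after "Request:" as a command line: name --argument value ..., lists and objects as JSON in quotes. drive_tool: Moves the arm, as the interface text tells. Its arguments: {"type":"object","properties":{"targets":{"type":"array","items":{"type":"number"}},"grip":{"type":"number"},"squeeze":{"type":"number"}},"required":["targets"]}

```bash
ls; mkdir -p pics; python3 - <<'E'
from rig import robot
import cv2,numpy as np
print(robot.grasp_offset)
o=robot.get_obs();print(o)
for n in ["scene","side","wrist"]:
    p,d=robot.camera(n); np.savez(f"pics/{n}0.npz",p=p,d=d)
    cv2.imwrite(f"pics/{n}0.png",p[:,:,::-1]); print(n,robot.calibration(n))
E
```

```text
pics
0.0187
{'time': 0.0, 'q': array([-1.33448889e+00,  5.28464814e-01,  1.43392704e+00, -3.03562013e-05,
        1.18140730e+00, -1.78502800e-01]), 'joint_velocities': array([-2.80256506e-04,  1.48840779e-03, -3.67269962e-04, -6.19419929e-05,
        1.60377653e-03,  6.36687615e-04]), 'joint_torque': array([ 1.36180770e-03, -4.40034699e+01, -1.76591152e+01,  6.33395906e-02,
        5.82154433e-02, -1.63221152e-04]), 'position': array([ 0.2517236 , -0.57124472,  0.22156462]), 'tool_rot': array([ 9.78566765e-01,  2.05926852e-01, -4.59116466e-05, -1.10238179e-03]), 'ft_force': array([ 0.26269519, -0.328478  ,  0.56690628]), 'moment': array([ 0.02198465, -0.01322565, -0.00473165]), 'grip_width': 0.08660118037886129}
scene {'mtx': array([[556.29051238,   0.        , 323.11312833],
       [  0.        , 556.29051238, 237.59702207],
       [  0.        ,   0.        ,   1.        ]]), 'R': array([[ 0.2933911 ,  0.95591588,  0.01210365],
       [ 0.50022712, -0.14271657, -0.85405199],
       [-0.81467447,  0.25662583, -0.52004682]]), 't': array([-0.18512855, -0.17204328,  1.9332036 ])}
side
[... 187 characters left out ...]
6, -0.38083973,  0.02026073],
       [-0.27558561,  0.63032264, -0.72577265],
       [ 0.26363226, -0.67650164, -0.68763621]]), 't': array([0.53095597, 0.22623946, 1.41504026])}
wrist {'mtx': array([[393.83738053,   0.        , 322.80023804],
       [  0.        , 393.83738053, 243.1201737 ],
       [  0.        ,   0.        ,   1.        ]]), 'hand_eye': array([[-7.02566104e-04, -9.62778327e-01, -2.70291324e-01,
         7.35117609e-02],
       [ 9.99999524e-01, -8.59270906e-04,  4.61434107e-04,
        -8.69360396e-05],
       [-6.76512228e-04, -2.70290872e-01,  9.62778472e-01,
        -1.61828703e-01],
       [ 0.00000000e+00,  0.00000000e+00,  0.00000000e+00,
         1.00000000e+00]])}
```

View pics/scene0.png

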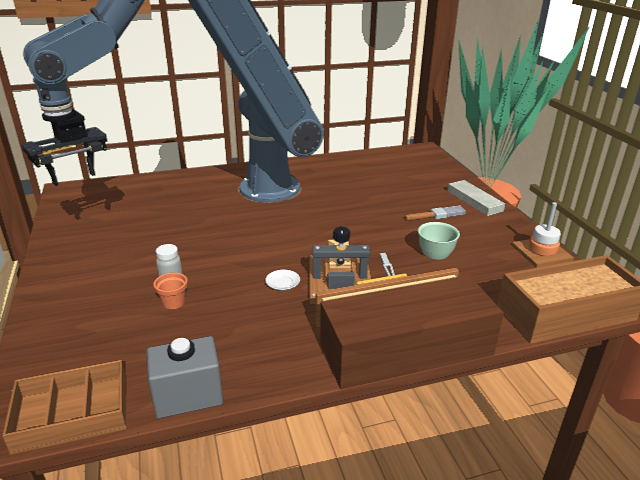

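View pics/side0.png

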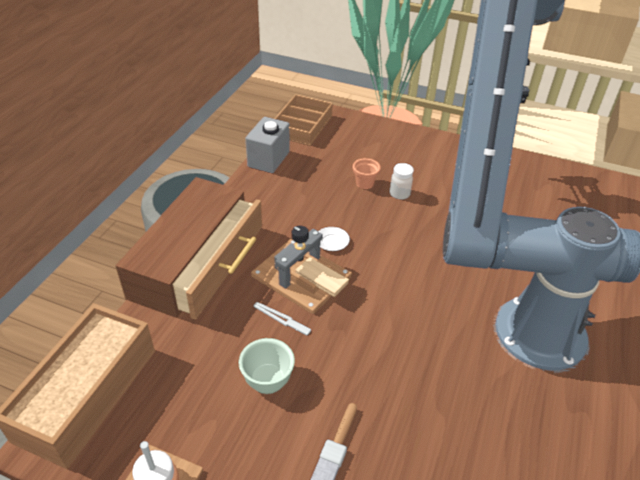

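View pics/wrist0.png

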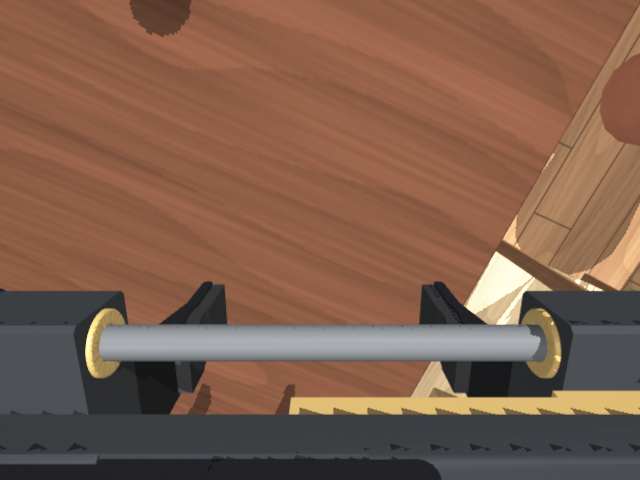

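The scene view shows the press with its knob at (341,234), the saucer at (283,280), the tweezer at (387,264) and the celadon pot at (438,240). The side view shows the knob at (300,234) and the board pulled out to about (325,276). Behind the press is a chest with a brass handle. Next I'll measure.

```bash
cat > h.py <<'E'
from rig import robot
import cv2,numpy as np
def world(n,u,v,d,cal=None):
    c=cal or robot.calibration(n);K=c["mtx"]
    p=np.array([(u-K[0,2])/K[0,0],(v-K[1,2])/K[1,1],1])*d
    return c["R"].T@(p-c["t"])
def cloud(n,p,d):
    c=robot.calibration(n);K=c["mtx"]
    v,u=np.mgrid[:480,:640]
    P=np.stack([(u-K[0,2])/K[0,0]*d,(v-K[1,2])/K[1,1]*d,d],-1)
    return (P-c["t"])@c["R"]
def ray(n,u,v,z):
    c=robot.calibration(n);K=c["mtx"]
    r=c["R"].T@np.array([(u-K[0,2])/K[0,0],(v-K[1,2])/K[1,1],1]);o=-c["R"].T@c["t"]
    return o+r*(z-o[2])/r[2]
def crop(p,x0,y0,x1,y1,s,name):
    cv2.imwrite(name,cv2.resize(p[y0:y1,x0:x1,::-1],None,fx=s,fy=s,interpolation=cv2.INTER_CUBIC))
E
python3 - <<'E'
from h import *
for n,b in [("scene",(260,210,460,310)),("side",(220,200,380,400))]:
    z=np.load(f"pics/{n}0.npz");p,d=z["p"],z["d"]
    crop(p,*b,4 if n=="scene" else 3,f"pics/{n}0z.png")
    P=cloud(n,p,d)
    for u,v in ([(341,234),(341,230),(325,252),(360,252),(283,280),(438,230),(172,290),(168,250)] if n=="scene" else [(300,234),(300,230),(284,260),(318,240),(325,276),(333,240),(267,350),(240,255)]):
        print(n,u,v,P[v,u].round(4))
    # black knob mask
    x0,y0,x1,y1=b
    q=p.astype(int); m=(q.max(2)<45)
    mm=np.zeros_like(m);mm[y0:y1,x0:x1]=m[y0:y1,x0:x1]
    nn,l,st,ce=cv2.connectedComponentsWithStats(mm.astype(np.uint8))
    print(st[1:][st[1:,4]>20],ce[1:][st[1:,4]>20])
E
```

```text
scene 341 234 [0.6092 0.0507 0.1573]
scene 341 230 [0.5949 0.0555 0.1598]
scene 325 252 [0.5938 0.0151 0.1013]
scene 360 252 [0.6249 0.0972 0.106 ]
scene 283 280 [ 0.5528 -0.086   0.0067]
scene 438 230 [0.4909 0.3901 0.0466]
scene 172 290 [ 0.5987 -0.3654  0.0649]
scene 168 250 [ 0.4577 -0.3623  0.0901]
[[333 227  17  16 163]] [[340.59509202 234.95705521]]
side 300 234 [0.5852 0.0729 0.161 ]
side 300 230 [0.5924 0.0561 0.1568]
side 284 260 [0.6057 0.12   0.1097]
side 318 240 [0.563  0.0113 0.0959]
side 325 276 [0.5149 0.0819 0.0556]
side 333 240 [ 0.5589 -0.0916  0.0071]
side 267 350 [0.5539 0.3253 0.0429]
side 240 255 [0.7186 0.1295 0.0898]
[[294 234  14   8  41]] [[300.63414634 238.82926829]]
```

View pics/scene0z.png

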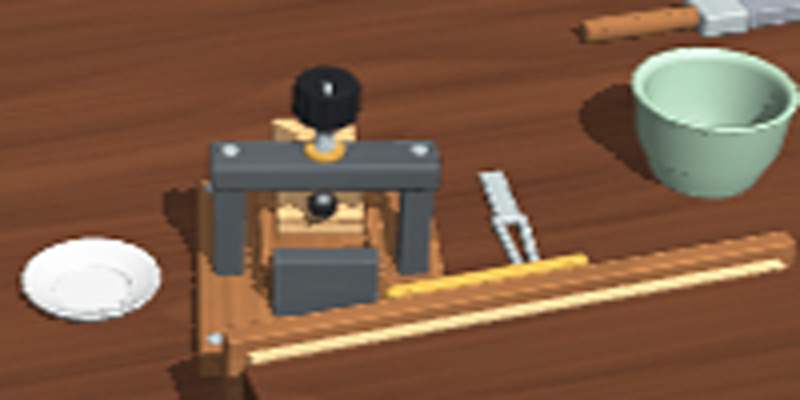

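View pics/side0z.png

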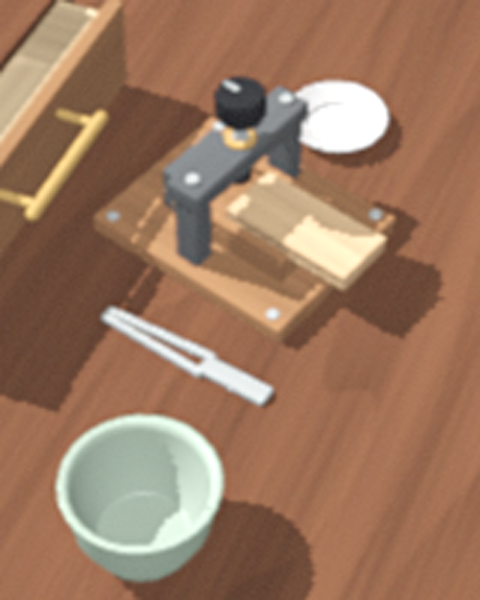

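```bash
python3 - <<'E'
from h import *
for n,a in [("scene",[(317.5,247.5),(364.75,247.5)]),("side",[(284.3,259.7),(315.3,233)])]:
    A=[ray(n,*x,0.106) for x in a]; print(n,A,np.linalg.norm(A[0]-A[1]),(A[0]+A[1])/2, np.degrees(np.arctan2(*(A[0]-A[1])[:2])))
print(ray("scene",340.6,235,.147),ray("side",300.2,234,.152))
# board corners, side crop
for c in [(385,238),(345,288),(345,275)]: print(ray("side",220+c[0]/3,200+c[1]/3,.0525))
# table-top cloud heights of chest
z=np.load("pics/side0.npz");P=cloud("side",z["p"],z["d"])
m=(P[...,0]>.6)&(P[...,0]<1)&(abs(P[...,1]-.1)<.25)&(P[...,2]>.06);print(np.percentile(P[m],[1,50,99],axis=0))
o=robot.get_obs(); 
E
```

```text
scene [array([0.57531873, 0.00086709, 0.106     ]), array([0.60832027, 0.1162005 , 0.106     ])] 0.11996205786380773 [0.5918195  0.05853379 0.106     ] -164.03203613788864
side [array([0.60700823, 0.11556832, 0.106     ]), array([5.74887898e-01, 5.35685059e-04, 1.06000000e-01])] 0.1194329176766097 [0.59094806 0.058052   0.106     ] 15.601220471380543
[0.5973878  0.05396348 0.147     ] [0.58852674 0.06388028 0.152     ]
[0.45991644 0.06693224 0.0525    ]
[0.47053773 0.12938071 0.0525    ]
[0.47538556 0.11674254 0.0525    ]
[[ 0.60486244 -0.05370229  0.06162931]
 [ 0.8436825   0.15335395  0.11877484]
 [ 0.94851542  0.30141812  0.12604083]]
```

Request:
drive_tool --targets '[30.3,-27.2,0,0,0,-80,30.3,-27.2,0,0,0,-80,30.3,-27.2,0,0,0,-80,30.3,-27.2,0,0,0,-80,30.3,-27.2,0,0,0,-80,30.3,-27.2,0,0,0,-80,30.3,-27.2,0,0,0,-80,30.3,-27.2,0,0,0,-80,30.3,-27.2,0,0,0,-80,30.3,-27.2,0,0,0,-80,30.3,-27.2,0,0,0,-80,30.3,-27.2,0,0,0,-80]' --grip -1

```text
time: 1.15
position: [0.4199, -0.1988, 0.2225]
tool_rot: [0.614, 0.789, -0.0, -0.0]
ft_force: [-0.1, -0.2, -0.0]
grip_width: 0.0873
```

```bash
cat >> h.py <<'E'
from scipy.spatial.transform import Rotation as Ro
AX=np.array([.5914,.0583]); YAW=-15.8
def press(x,y=0):  # press frame -> world
    c,s=np.cos(np.radians(YAW)),np.sin(np.radians(YAW)); return AX+np.array([c*x-s*y,s*x+c*y])
def go(xyz,yaw=None,o=None):
    o=o or robot.get_obs(); R=Ro.from_quat(o["tool_rot"])
    d=R.inv().apply(np.array(xyz)-o["position"])*100
    s="shift cm "+str(d.round(2))
    if yaw is not None:
        T=Ro.from_euler("z",yaw,degrees=True)*Ro.from_euler("x",180,degrees=True)
        s+=" rot "+str(np.degrees((R.inv()*T).as_rotvec()).round(2))
    print(s)
def st():
    o=robot.get_obs();R=Ro.from_quat(o["tool_rot"]).as_matrix()
    pr=o["position"][:2]-AX;c,s=np.cos(np.radians(YAW)),np.sin(np.radians(YAW))
    print("t",round(o["time"],2),"pos",o["position"].round(4),"press",(np.array([c*pr[0]+s*pr[1],-s*pr[0]+c*pr[1]])*1000).round(1),"yaw",np.degrees(np.arctan2(R[1,0],R[0,0])).round(2),"zax",R[:,2].round(3),"F",o["ft_force"].round(2),"M",o["moment"].round(3),"w",o["grip_width"].round(4),"q",o["q"].round(2))
E
python3 -c "
from h import *
st(); p=press(-.175); go([p[0],p[1],.2216],164.2)"
```

```text
Traceback (most recent call last):
  File "h.py", line 33, in st
    print("t",round(o["time"],2),"pos",o["position"].round(4),"press",(np.array([c*pr[0]+s*pr[1],-s*pr[0]+c*pr[1]])*1000).round(1),"yaw",np.degrees(np.arctan2(R[1,0],R[0,0])).round(2),"zax",R[:,2].round(3),"F",o["ft_force"].round(2),"M",o["moment"].round(3),"w",o["grip_width"].round(4),"q",o["q"].round(2))
                                                                                                                                                                                                                                                                      ^^^^^^^^^^^^^^^^^^^^^
AttributeError: 'float' object has no attribute 'round'
```

```bash
sed -i 's/o\["grip_width"\].round(4)/round(o["grip_width"],4)/' h.py
python3 -c "
from h import *
st(); p=press(-.175); go([p[0],p[1],.2216],164.2)"
```

```text
t 1.15 pos [ 0.4199 -0.1988  0.2225] press [ -95.  -294.1] yaw 104.18 zax [-0.  0. -1.] F [-0.1  -0.22 -0.04] M [-0.011 -0.088  0.004] w 0.0873 q [-0.68  0.31  1.82 -0.    1.01 -0.93]
shift cm [29.47  7.77  0.1 ] rot [-1.000e-02 -3.000e-02 -6.002e+01]
```

Request:
drive_tool --targets '[29.5,7.8,0,0,0,-60,29.5,7.8,0,0,0,-60,29.5,7.8,0,0,0,-60,29.5,7.8,0,0,0,-60,29.5,7.8,0,0,0,-60,29.5,7.8,0,0,0,-60,29.5,7.8,0,0,0,-60,29.5,7.8,0,0,0,-60,29.5,7.8,0,0,0,-60,29.5,7.8,0,0,0,-60,29.5,7.8,0,0,0,-60]' --grip 0.6 --squeeze 20

```text
time: 2.07
position: [0.4255, 0.1036, 0.2225]
tool_rot: [0.143, 0.99, -0.0, 0.0]
ft_force: [0.5, 0.0, 0.1]
grip_width: 0.0225
```

```bash
cat >> h.py <<'E'
def wcam(name):
    o=robot.get_obs();p,d=robot.camera("wrist");cv2.imwrite(f"pics/{name}.png",p[:,:,::-1])
    np.savez(f"pics/{name}.npz",p=p,d=d,pos=o["position"],q=o["tool_rot"]);return p,d
def wray(name,u,v,z):
    f=np.load(f"pics/{name}.npz");c=robot.calibration("wrist");K=c["mtx"];H=c["hand_eye"]
    R=Ro.from_quat(f["q"]).as_matrix()
    r=R@H[:3,:3]@np.array([(u-K[0,2])/K[0,0],(v-K[1,2])/K[1,1],1]);o=f["pos"]+R@H[:3,3]
    w=o+r*(z-o[2])/r[2]; pr=w[:2]-AX;c,s=np.cos(np.radians(YAW)),np.sin(np.radians(YAW))
    return w.round(4),(np.array([c*pr[0]+s*pr[1],-s*pr[0]+c*pr[1]])*1000).round(1)
E
python3 -c "
from h import *
st(); wcam('w1')"
```

```text
t 2.07 pos [0.4255 0.1036 0.2225] press [-172.    -1.6] yaw 163.56 zax [ 0. -0. -1.] F [0.47 0.02 0.08] M [ 0.021 -0.151  0.017] w 0.0225 q [-0.02  0.28  1.88 -0.    0.98 -1.3 ]
```

View pics/w1.png

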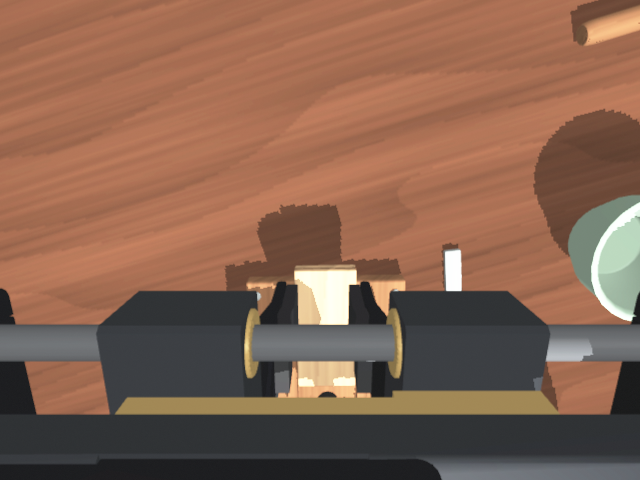

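The wrist view shows the board's near end edge at about (295–357, 268), between the fingers.

```bash
python3 -c "
from h import *
p=np.load('pics/w1.npz')['p'];crop(p,230,190,430,300,4,'pics/w1z.png')
for u in (296,356): print(wray('w1',u,269,.0525),wray('w1',u,266,.0365))"
```

```text
(array([0.4597, 0.068 , 0.0525]), array([-129.3,  -26.5])) (array([0.462 , 0.0662, 0.0365]), array([-126.7,  -27.6]))
(array([0.4749, 0.1193, 0.0525]), array([-128.7,   27. ])) (array([0.4779, 0.1199, 0.0365]), array([-126. ,   28.3]))
```

View pics/w1z.png

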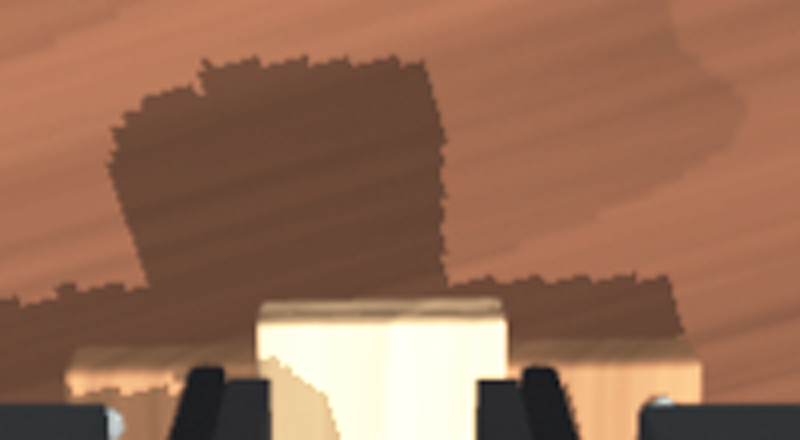

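Request:
drive_tool --targets '[0,0,10,0,0,0,0,0,15,0,0,0,0,0,19,0,0,0,0,0,19,0,0,0,0,0,19,0,0,0,0,0,19,0,0,0,0,0,19,0,0,0,0,0,19,0,0,0]'

```text
time: 2.78
position: [0.4262, 0.1035, 0.0335]
tool_rot: [0.142, 0.99, 0.0, 0.001]
ft_force: [0.8, -0.2, 0.9]
grip_width: 0.0173
```

```bash
python3 -c "
from h import *
st(); p=press(-.142); go([p[0],p[1],.031],164.2)"
```

```text
t 2.78 pos [0.4262 0.1035 0.0335] press [-171.3   -1.5] yaw 163.64 zax [ 0.002 -0.    -1.   ] F [ 0.8  -0.19  0.94] M [ 0.069 -0.138  0.017] w 0.0173 q [-0.02  0.65  2.04 -0.    0.45 -1.3 ]
shift cm [-2.93  0.18  0.25] rot [ 0.02  0.09 -0.56]
```

Request:
drive_tool --targets '[-0.7,0.15,0.2,0,0,-0.5,-1.4,0.15,0.2,0,0,-0.5,-2.1,0.15,0.2,0,0,-0.5,-2.6,0.15,0.2,0,0,-0.5,-2.9,0.15,0.2,0,0,-0.5,-2.9,0.15,0.2,0,0,-0.5,-2.9,0.15,0.2,0,0,-0.5]'

```text
time: 3.37
position: [0.4535, 0.0975, 0.0307]
tool_rot: [0.137, 0.991, 0.0, 0.0]
ft_force: [-0.3, -0.2, 0.0]
grip_width: 0.017
```

```bash
python3 -c "
from h import *
st()
p,d=robot.camera('side');crop(p,220,200,380,350,4,'pics/s2.png')"
```

```text
t 3.37 pos [0.4535 0.0975 0.0307] press [-1.434e+02  1.000e-01] yaw 164.26 zax [ 0.  0. -1.] F [-0.26 -0.22  0.02] M [ 0.062 -0.111 -0.021] w 0.017 q [-0.03  0.67  1.98  0.    0.49 -1.33]
```

View pics/s2.png

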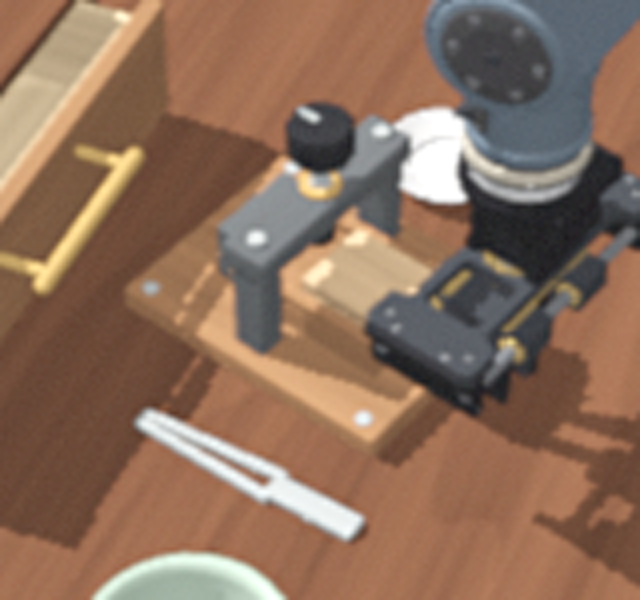

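The gripper is just behind the board's end, and its body is clear of the bridge. I'll push slowly now.

Request:
drive_tool --targets '[-0.3,0,0,0,0,0,-0.6,0,0,0,0,0,-0.9,0,0,0,0,0,-1.2,0,0,0,0,0,-1.5,0,0,0,0,0,-1.8,0,0,0,0,0,-2.1,0,0,0,0,0,-2.4,0,0,0,0,0,-2.7,0,0,0,0,0,-3.0,0,0,0,0,0,-3.3,0,0,0,0,0,-3.6,0,0,0,0,0]'

```text
time: 4.42
position: [0.4883, 0.0876, 0.0305]
tool_rot: [0.137, 0.991, -0.0, -0.0]
ft_force: [0.1, 0.6, -0.9]
grip_width: 0.0175
```

Request:
drive_tool --targets '[-0.2,0,0,0,0,0,-0.4,0,0,0,0,0,-0.6,0,0,0,0,0,-0.8,0,0,0,0,0,-1.0,0,0,0,0,0,-1.2,0,0,0,0,0,-1.2,0,0,0,0,0]'

```text
time: 5.0
position: [0.5006, 0.0843, 0.0306]
tool_rot: [0.137, 0.991, 0.0, 0.001]
ft_force: [0.7, 0.0, 0.2]
grip_width: 0.0173
```

```bash
python3 -c "
from h import *
st()
p,d=robot.camera('side');crop(p,220,200,380,350,4,'pics/s3.png')
wcam('w3')"
```

```text
t 5.0 pos [0.5006 0.0843 0.0306] press [-94.4   0.3] yaw 164.26 zax [ 0.002 -0.    -1.   ] F [0.67 0.04 0.23] M [ 0.073 -0.06  -0.039] w 0.0173 q [-0.05  0.69  1.87 -0.    0.58 -1.35]
```

View pics/s3.png

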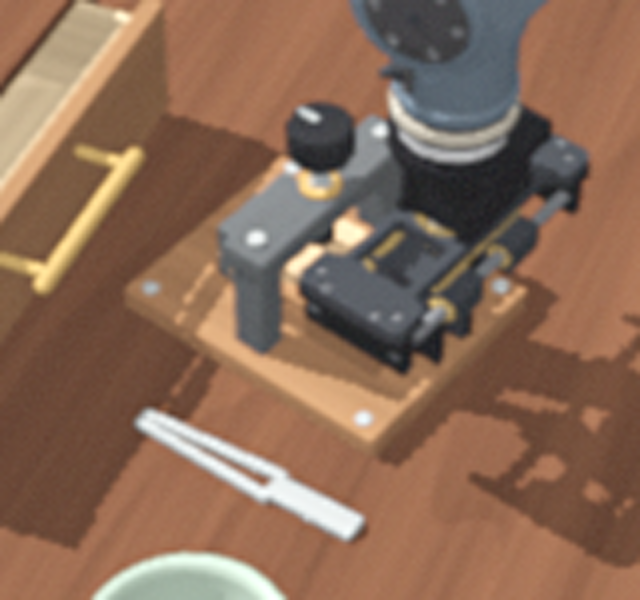

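View pics/w3.png

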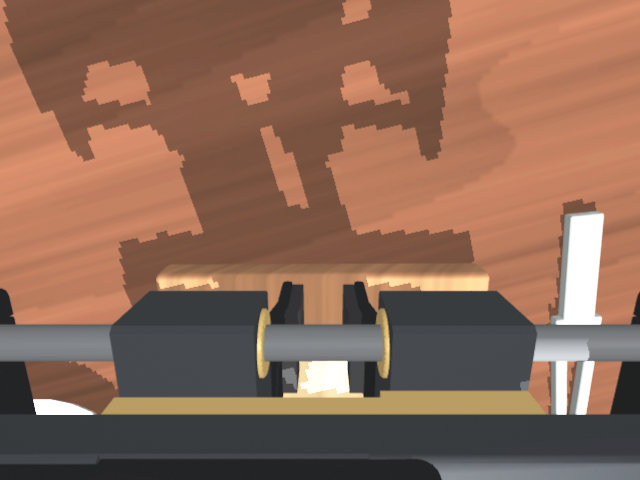

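Force is still near zero and the board isn't at the stop yet. I'll go on in 1 mm steps.

Request:
drive_tool --targets '[-0.1,0,0,0,0,0,-0.2,0,0,0,0,0,-0.3,0,0,0,0,0,-0.3,0,0,0,0,0]'

```text
time: 5.43
position: [0.5026, 0.0836, 0.0305]
tool_rot: [0.137, 0.991, -0.0, 0.0]
ft_force: [-0.1, 0.1, -0.3]
grip_width: 0.0172
```

Request:
drive_tool --targets '[-0.1,0,0,0,0,0,-0.1,0,0,0,0,0,-0.1,0,0,0,0,0]'

```text
time: 5.68
position: [0.5038, 0.0834, 0.0305]
tool_rot: [0.137, 0.991, 0.0, 0.0]
ft_force: [-0.6, -0.3, -0.3]
grip_width: 0.0174
```

```bash
python3 -c "
from h import *
st()"
```

```text
t 5.68 pos [0.5038 0.0834 0.0305] press [-91.1   0.2] yaw 164.26 zax [ 0.001 -0.    -1.   ] F [-0.65 -0.27 -0.35] M [ 0.069 -0.11   0.   ] w 0.0174 q [-0.06  0.7   1.86 -0.    0.58 -1.35]
```

Request:
drive_tool --targets '[-0.1,0,0,0,0,0,-0.1,0,0,0,0,0,-0.1,0,0,0,0,0]'

```text
time: 5.93
position: [0.5042, 0.0832, 0.0305]
tool_rot: [0.137, 0.991, -0.0, -0.0]
ft_force: [-1.7, 0.4, 0.6]
grip_width: 0.0178
```

Request:
drive_tool --targets '[-0.05,0,0,0,0,0,-0.1,0,0,0,0,0,-0.1,0,0,0,0,0]'

```text
time: 6.18
position: [0.5042, 0.0831, 0.0305]
tool_rot: [0.137, 0.991, 0.0, -0.001]
ft_force: [-3.5, 1.1, 1.9]
grip_width: 0.0173
```

Request:
drive_tool --targets '[-0.05,0,0,0,0,0,-0.1,0,0,0,0,0,-0.1,0,0,0,0,0]'

```text
time: 6.43
position: [0.5042, 0.0831, 0.0305]
tool_rot: [0.137, 0.991, 0.0, -0.002]
ft_force: [-5.8, 1.8, 4.4]
grip_width: 0.0173
```

```bash
python3 -c "
from h import *
st()"
```

```text
t 6.43 pos [0.5042 0.0831 0.0305] press [-90.7   0.1] yaw 164.26 zax [-0.004  0.001 -1.   ] F [-5.77  1.77  4.4 ] M [ 0.56   0.7   -0.015] w 0.0173 q [-0.06  0.7   1.86  0.    0.59 -1.35]
```

The stop is firm: about 6 N with no further travel. The TCP is at -90.7 mm, which puts the near end at about -80. I'll back off and rise.

Request:
drive_tool --targets '[0.3,0,0,0,0,0,1.0,0,0,0,0,0,2.5,0,0,0,0,0,4.0,0,0,0,0,0,4.0,0,-3,0,0,0,4.0,0,-7,0,0,0,4.0,0,-11,0,0,0,4.0,0,-15,0,0,0,4.0,0,-17,0,0,0,4.0,0,-17,0,0,0,4.0,0,-17,0,0,0]' --grip -1

```text
time: 7.35
position: [0.4693, 0.0933, 0.202]
tool_rot: [0.137, 0.991, 0.0, 0.003]
ft_force: [-0.5, -1.2, -0.9]
grip_width: 0.0819
```

```bash
python3 -c "
from h import *
st()
p,d=robot.camera('side');crop(p,220,200,380,350,4,'pics/s4.png');cv2.imwrite('pics/s4f.png',p[:,:,::-1])
wcam('w4')"
```

```text
t 7.35 pos [0.4693 0.0933 0.202 ] press [-127.     0.4] yaw 164.27 zax [ 0.006 -0.    -1.   ] F [-0.55 -1.17 -0.95] M [ 0.045 -0.113  0.026] w 0.0819 q [-0.04  0.36  1.82 -0.    0.96 -1.33]
```

View pics/s4.png

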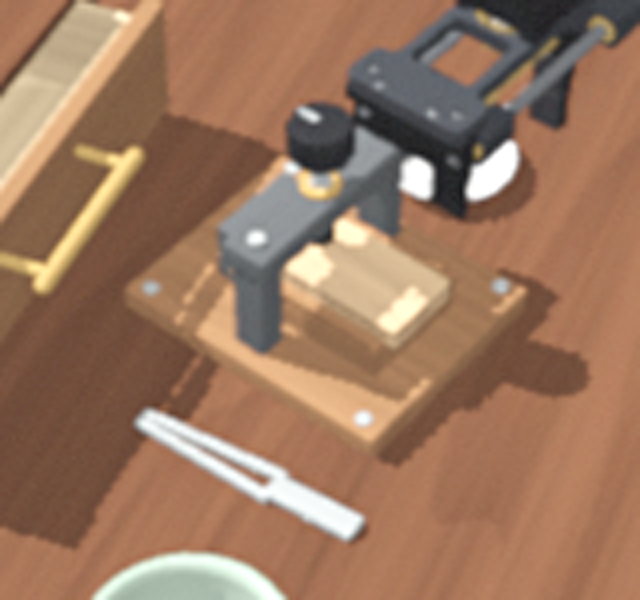

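View pics/w4.png

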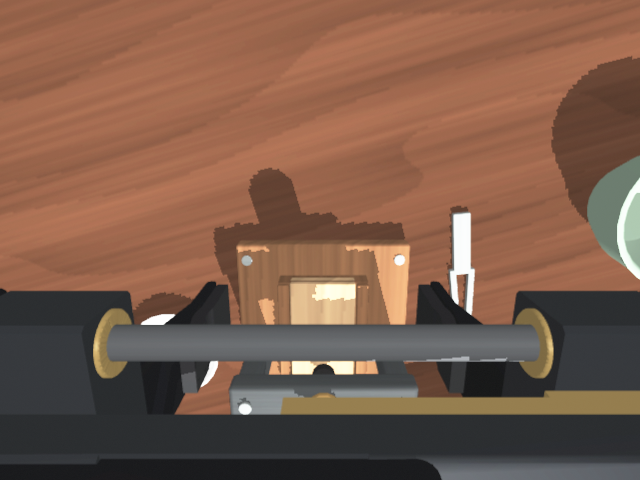

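```bash
python3 -c "
from h import *
for u in (292,355): print(wray('w4',u,282,.0525))
print(wray('w4',245,408.5,.1055), 'expect -? y -60')
for a in (247,260.5),(399.5,260): print(wray('w4',*a,.019))
p=press(0); go([p[0],p[1],.202],164.2+70); 
p=np.load('pics/w4.npz')['p'];crop(p,220,220,420,300,4,'pics/w4z.png')"
```

```text
(array([0.506 , 0.0553, 0.0525]), array([-81.3, -26.2]))
(array([0.5204, 0.1062, 0.0525]), array([-81.4,  26.8]))
(array([5.768e-01, 1.000e-04, 1.055e-01]), array([  1.8, -60. ])) expect -? y -60
(array([0.4865, 0.0154, 0.019 ]), array([-89.2, -69.8]))
(array([0.5241, 0.1501, 0.019 ]), array([-89.8,  70. ]))
shift cm [-12.9   -0.    -0.25] rot [ 2.000e-02 -7.000e-02 -6.994e+01]
```

View pics/w4z.png

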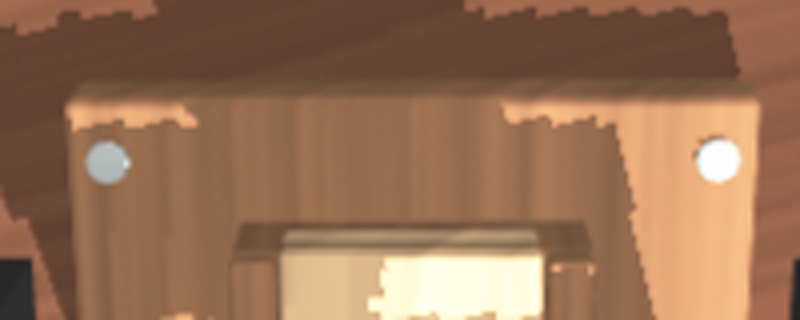

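The board is home, with its near edge at about -81 mm in the wrist view. Next I go above the knob with the wrist pre-turned.

Request:
drive_tool --targets '[0,0,-1,0,0,-7,0,0,-2,0,0,-14,-3,0,-2,0,0,-21,-6,0,-2,0,0,-28,-9,0,-2,0,0,-35,-12,0,-2,0,0,-42,-12.9,0,-2,0,0,-49,-12.9,0,-2,0,0,-56,-12.9,0,-2,0,0,-63,-12.9,0,-2,0,0,-70,-12.9,0,-2,0,0,-70,-12.9,0,-2,0,0,-70]'

```text
time: 8.45
position: [0.5911, 0.0584, 0.2184]
tool_rot: [-0.455, 0.891, 0.001, -0.002]
ft_force: [0.0, 0.3, -0.8]
grip_width: 0.087
```

```bash
python3 -c "
from h import *
st()
p=press(0); go([p[0],p[1],.129]); 
wcam('w5')
p,d=robot.camera('side');crop(p,220,170,380,290,4,'pics/s5.png')
p,d=robot.camera('scene');crop(p,260,170,420,290,4,'pics/c5.png')"
```

```text
t 8.45 pos [0.5911 0.0584 0.2184] press [-0.3  0.1] yaw -125.93 zax [-0.004  0.    -1.   ] F [ 0.04  0.29 -0.8 ] M [ 0.129 -0.042  0.025] w 0.087 q [-0.09  0.49  1.51 -0.    1.14 -2.6 ]
shift cm [-0.02 -0.06  8.94]
```

View pics/w5.png

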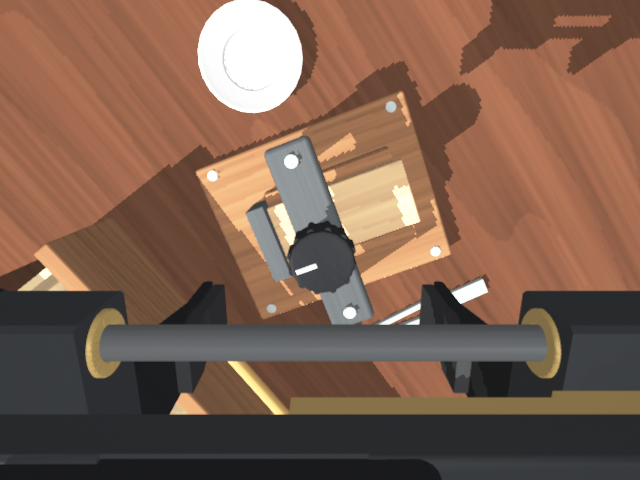

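View pics/s5.png

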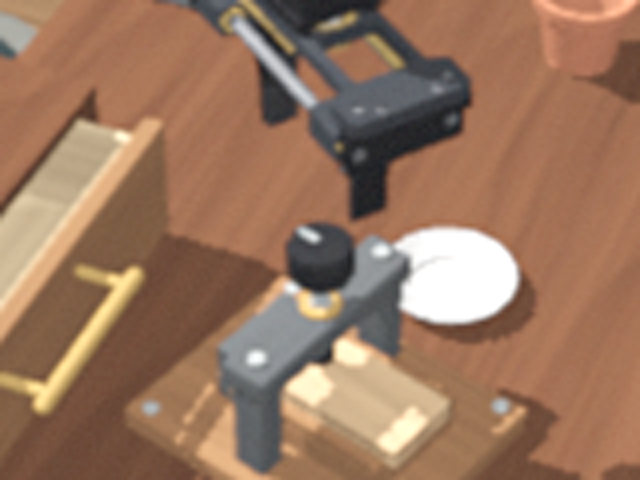

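View pics/c5.png

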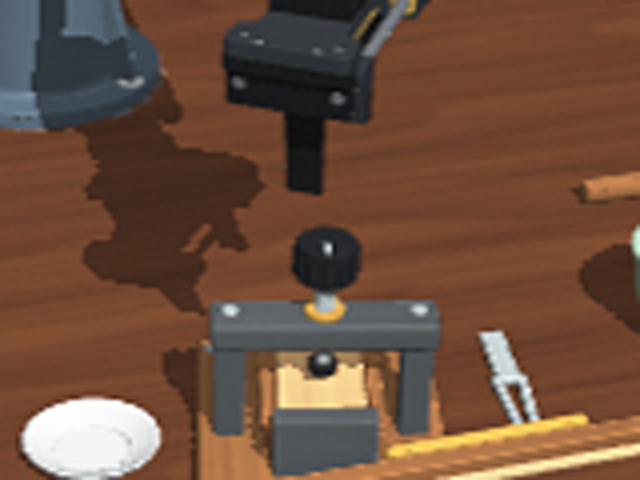

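The wrist view shows the knob top at about (322,258), centred between the jaws, with its white pointer at (306,270). The bridge screws are at (291,161) and (349,313).

```bash
python3 -c "
from h import *
f=np.load('pics/w5.npz');p=f['p'].astype(int)
m=np.zeros((480,640),np.uint8);m[215:300,270:375]=(p.max(2)<60)[215:300,270:375]
n,l,s,c=cv2.connectedComponentsWithStats(m);i=1+s[1:,4].argmax();print(s[i],c[i])
cs,_=cv2.findContours((l==i).astype(np.uint8),0,2);e=cv2.minEnclosingCircle(cs[0]);print(e)
print(wray('w5',*e[0],.152),[wray('w5',*a,.106) for a in [(291,161),(349,313)]])
crop(f['p'],260,200,390,330,5,'pics/w5z.png')"
```

```text
[289 221  65  35 557] [321.81328546 233.03052065]
((321.0, 249.0), 32.24913024902344)
(array([0.5878, 0.0525, 0.152 ]), array([-1.9, -6.5])) [(array([0.5755, 0.0007, 0.106 ]), array([  0.4, -59.8])), (array([0.6084, 0.117 , 0.106 ]), array([ 0.4, 61.1]))]
```

View pics/w5z.png

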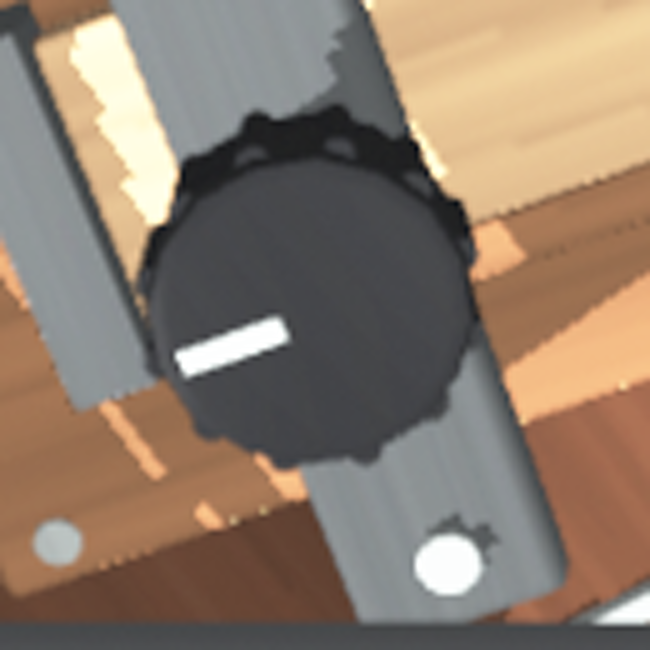

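Request:
drive_tool --targets '[0,0,3,0,0,0,0,0,5.5,0,0,0,0,-0.05,7.5,0,0,0,0,-0.05,8.5,0,0,0,0,-0.05,8.9,0,0,0,0,-0.05,8.9,0,0,0,0,-0.05,8.9,0,0,0]'

```text
time: 9.18
position: [0.5932, 0.0581, 0.1324]
tool_rot: [-0.456, 0.89, -0.0, 0.001]
ft_force: [0.4, 0.0, -0.1]
grip_width: 0.0871
```

```bash
python3 -c "
from h import *
print(wray('w5',322.4,261.8,.158));st()
p,d=robot.camera('side');crop(p,220,170,380,290,4,'pics/s6.png')"
```

```text
(array([0.5907, 0.058 , 0.158 ]), array([-0.6, -0.5]))
t 9.18 pos [0.5932 0.0581 0.1324] press [1.8 0.3] yaw -125.76 zax [ 0.002 -0.    -1.   ] F [ 0.44  0.04 -0.07] M [ 0.141 -0.037  0.037] w 0.0871 q [-0.09  0.6   1.59  0.    0.95 -2.61]
```

View pics/s6.png

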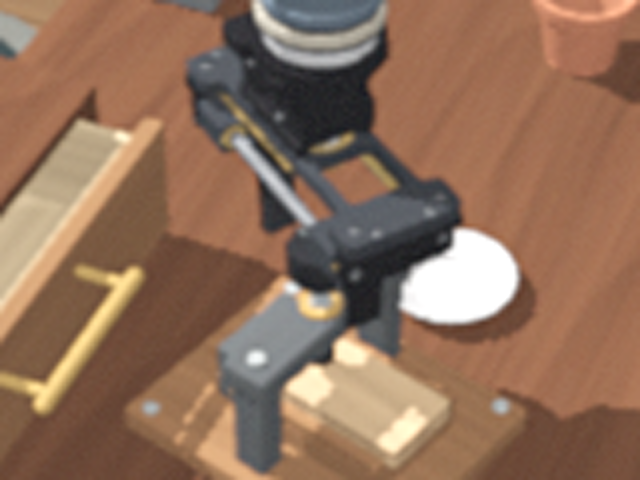

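```bash
python3 -c "
from h import *
st();go([.5914,.0585,.1285])"
```

```text
t 9.23 pos [0.5935 0.0581 0.1328] press [2.1 0.4] yaw -125.74 zax [ 0.003 -0.    -1.   ] F [ 0.21 -1.47  1.05] M [ 0.123 -0.041 -0.005] w 0.0873 q [-0.09  0.6   1.59  0.    0.95 -2.61]
shift cm [0.09 0.19 0.43]
```

Request:
drive_tool --targets '[0.1,0.2,0.2,0,0,0,0.1,0.2,0.4,0,0,0,0.1,0.2,0.4,0,0,0,0.1,0.2,0.4,0,0,0,0.1,0.2,0.4,0,0,0,0.1,0.2,0.4,0,0,0]'

```text
time: 9.73
position: [0.5904, 0.0585, 0.1277]
tool_rot: [-0.456, 0.89, -0.0, 0.0]
ft_force: [-0.5, 0.0, -0.0]
grip_width: 0.0867
```

```bash
python3 -c "
from h import *
st();go([.5914,.0585,.1285],-125.8)"
```

```text
t 9.73 pos [0.5904 0.0585 0.1277] press [-1.1 -0.1] yaw -125.74 zax [ 0. -0. -1.] F [-0.47  0.01 -0.04] M [ 0.145 -0.13   0.021] w 0.0867 q [-0.09  0.61  1.6   0.    0.94 -2.61]
shift cm [-0.06 -0.08 -0.08] rot [-0.02  0.01  0.06]
```

Request:
drive_tool --targets '[-0.05,-0.08,-0.05,0,0,0,-0.05,-0.08,-0.05,0,0,0,-0.05,-0.08,-0.05,0,0,0,-0.05,-0.08,-0.05,0,0,0]'

```text
time: 10.07
position: [0.5912, 0.0585, 0.1281]
tool_rot: [-0.456, 0.89, -0.0, 0.0]
ft_force: [-0.2, 0.2, 0.4]
grip_width: 0.0873
```

Request:
drive_tool --targets '[0,0,0,0,0,0,0,0,0,0,0,0,0,0,0,0,0,0,0,0,0,0,0,0,0,0,0,0,0,0,0,0,0,0,0,0,0,0,0,0,0,0,0,0,0,0,0,0,0,0,0,0,0,0,0,0,0,0,0,0]' --grip 1 --squeeze 15

```text
time: 10.9
position: [0.5916, 0.0582, 0.1281]
tool_rot: [-0.456, 0.89, -0.0, 0.0]
ft_force: [0.6, -1.3, -0.8]
grip_width: 0.0397
```

```bash
python3 -c "
from h import *
st();R=Ro.from_quat(robot.get_obs()['tool_rot']);print(R.inv().apply(robot.get_obs()['ft_force']))"
```

```text
t 10.9 pos [0.5916 0.0582 0.1281] press [ 0.2 -0.1] yaw -125.74 zax [ 0.001 -0.    -1.   ] F [ 0.59 -1.33 -0.8 ] M [-0.019 -0.214 -0.038] w 0.0397 q [-0.09  0.61  1.6  -0.    0.94 -2.61]
[ 0.73701224 -1.25302526  0.80169923]
```

Request:
drive_tool --targets '[0,0,0,0,0,0,0,0,0,0,0,0,0,0,0.02,0,0,4,0,0,0.04,0,0,8,0,0,0.06,0,0,12,0,0,0.08,0,0,16,0,0,0.1,0,0,20,0,0,0.13,0,0,24,0,0,0.15,0,0,28,0,0,0.17,0,0,32,0,0,0.19,0,0,36,0,0,0.21,0,0,40]' --squeeze 55

```text
time: 11.9
position: [0.5913, 0.0586, 0.126]
tool_rot: [-0.123, 0.992, 0.0, 0.0]
ft_force: [0.0, -0.8, -0.4]
grip_width: 0.0388
```

```bash
python3 -c "
from h import *
st()
p,d=robot.camera('side');crop(p,260,200,340,260,8,'pics/s7.png')
p,d=wcam('w7')
st()"
```

```text
t 11.9 pos [0.5913 0.0586 0.126 ] press [-0.2  0.3] yaw -165.92 zax [ 0.  0. -1.] F [ 0.02 -0.81 -0.42] M [ 0.093 -0.313  0.04 ] w 0.0388 q [-0.09  0.61  1.6   0.    0.93 -1.91]
t 12.0 pos [0.5913 0.0586 0.126 ] press [-0.2  0.3] yaw -165.74 zax [ 0.  0. -1.] F [ 1.34 -0.27 -0.69] M [ 0.097 -0.272 -0.082] w 0.0391 q [-0.09  0.61  1.6   0.    0.93 -1.91]
```

View pics/s7.png

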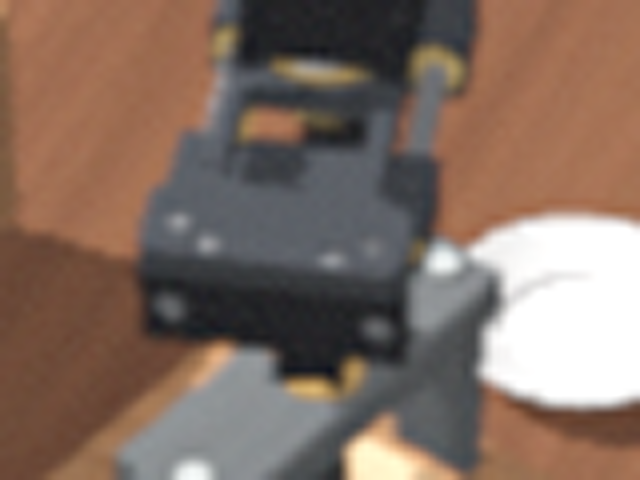

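View pics/w7.png

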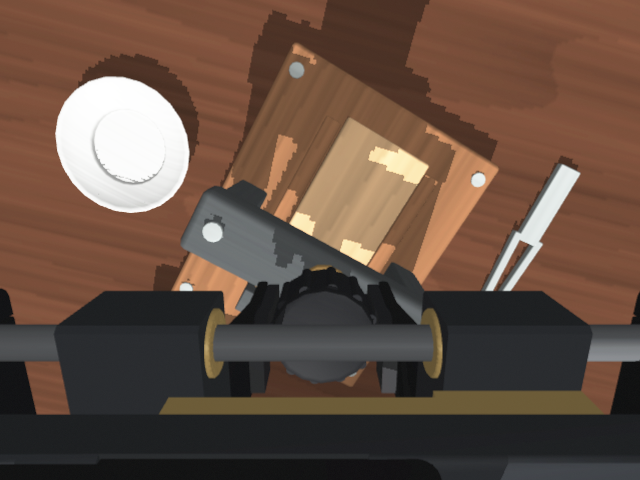

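Request:
drive_tool --targets '[0,0,0.02,0,0,4,0,0,0.04,0,0,8,0,0,0.06,0,0,12,0,0,0.08,0,0,16]'

```text
time: 12.33
position: [0.5913, 0.0587, 0.1251]
tool_rot: [0.016, 1.0, 0.0, 0.0]
ft_force: [1.8, 0.4, -0.9]
grip_width: 0.0384
```

```bash
cat >> h.py <<'E'
def tw():
    o=robot.get_obs();R=Ro.from_quat(o["tool_rot"]);M=R.as_matrix()
    yaw=np.degrees(np.arctan2(M[1,0],M[0,0])); a=(-125.74-yaw)%360; a=a-360 if a>350 else a
    print("t",round(o["time"],2),"turned deg",round(a,2),"rad",round(np.radians(a),3),"Mz",o["moment"][2].round(3),"tau6",o["joint_torque"][5].round(3),"Ftool",R.inv().apply(o["ft_force"]).round(1),"pos",o["position"].round(4),"w",round(o["grip_width"],4))
E
python3 -c "
from h import *
tw()"
```

```text
t 12.33 turned deg 56.07 rad 0.979 Mz 0.026 tau6 -0.5 Ftool [-1.7  0.5  0.9] pos [0.5913 0.0587 0.1251] w 0.0384
```

Request:
drive_tool --targets '[0,0,0.01,0,0,2,0,0,0.02,0,0,4,0,0,0.03,0,0,6]'

```text
time: 12.58
position: [0.5913, 0.0588, 0.1248]
tool_rot: [0.067, 0.998, 0.0, 0.0]
ft_force: [0.5, 0.5, -1.2]
grip_width: 0.0386
```

```bash
python3 -c "
from h import *
tw()"
```

```text
t 12.58 turned deg 61.97 rad 1.082 Mz 0.052 tau6 -0.227 Ftool [-0.5  0.5  1.2] pos [0.5913 0.0588 0.1248] w 0.0386
```

Request:
drive_tool --targets '[0,0,0.01,0,0,2,0,0,0.02,0,0,4,0,0,0.03,0,0,6]'

```text
time: 12.83
position: [0.5913, 0.0589, 0.1245]
tool_rot: [0.119, 0.993, 0.0, 0.0]
ft_force: [0.6, 0.8, 0.0]
grip_width: 0.0387
```

```bash
python3 -c "
from h import *
tw()"
```

```text
t 12.83 turned deg 67.97 rad 1.186 Mz 0.031 tau6 -0.227 Ftool [-0.4  0.9 -0. ] pos [0.5913 0.0589 0.1245] w 0.0387
```

Request:
drive_tool --targets '[0,0,0.01,0,0,2,0,0,0.02,0,0,4,0,0,0.03,0,0,6]'

```text
time: 13.08
position: [0.5914, 0.059, 0.1242]
tool_rot: [0.171, 0.985, 0.0, 0.0]
ft_force: [1.6, 1.4, -1.0]
grip_width: 0.0389
```

```bash
python3 -c "
from h import *
tw()"
```

```text
t 13.08 turned deg 73.98 rad 1.291 Mz 0.033 tau6 -0.227 Ftool [-1.   1.8  1. ] pos [0.5914 0.059  0.1242] w 0.0389
```

Request:
drive_tool --targets '[0,0,0.01,0,0,2,0,0,0.02,0,0,4,0,0,0.03,0,0,6]'

```text
time: 13.33
position: [0.5914, 0.059, 0.1239]
tool_rot: [0.223, 0.975, 0.001, 0.0]
ft_force: [1.7, 1.3, -1.1]
grip_width: 0.0389
```

```bash
python3 -c "
from h import *
tw()"
```

```text
t 13.33 turned deg 79.98 rad 1.396 Mz 0.07 tau6 -0.226 Ftool [-1.   1.9  1.1] pos [0.5914 0.059  0.1239] w 0.0389
```

Request:
drive_tool --targets '[0,0,0.01,0,0,2,0,0,0.02,0,0,4,0,0,0.03,0,0,6]'

```text
time: 13.58
position: [0.5914, 0.0591, 0.1236]
tool_rot: [0.273, 0.962, 0.001, 0.0]
ft_force: [2.1, -0.0, -1.4]
grip_width: 0.0386
```

```bash
python3 -c "
from h import *
tw()"
```

```text
t 13.58 turned deg 85.97 rad 1.501 Mz 0.076 tau6 -0.226 Ftool [-1.8  1.   1.4] pos [0.5914 0.0591 0.1236] w 0.0386
```

Request:
drive_tool --targets '[0,0,0.01,0,0,2,0,0,0.02,0,0,4,0,0,0.03,0,0,6]'

```text
time: 13.83
position: [0.5915, 0.0592, 0.1233]
tool_rot: [0.323, 0.946, 0.001, 0.0]
ft_force: [1.5, 1.4, -1.3]
grip_width: 0.0387
```

```bash
python3 -c "
from h import *
tw()"
```

```text
t 13.83 turned deg 91.98 rad 1.605 Mz 0.064 tau6 -0.225 Ftool [-0.4  2.   1.3] pos [0.5915 0.0592 0.1233] w 0.0387
```

Request:
drive_tool --targets '[0,0,0.01,0,0,2,0,0,0.02,0,0,4,0,0,0.03,0,0,6]'

```text
time: 14.08
position: [0.5915, 0.0592, 0.123]
tool_rot: [0.372, 0.928, 0.001, 0.0]
ft_force: [1.2, 1.9, -2.1]
grip_width: 0.0388
```

```bash
python3 -c "
from h import *
tw()"
```

```text
t 14.08 turned deg 97.98 rad 1.71 Mz 0.012 tau6 -0.224 Ftool [0.5 2.2 2.1] pos [0.5915 0.0592 0.123 ] w 0.0388
```

Request:
drive_tool --targets '[0,0,0.012,0,0,2,0,0,0.025,0,0,4,0,0,0.04,0,0,6]'

```text
time: 14.33
position: [0.5916, 0.0592, 0.1226]
tool_rot: [0.42, 0.907, 0.001, 0.0]
ft_force: [1.4, 1.1, -0.0]
grip_width: 0.0385
```

```bash
python3 -c "
from h import *
tw()"
```

```text
t 14.33 turned deg 103.98 rad 1.815 Mz 0.092 tau6 -0.227 Ftool [-0.1  1.8  0. ] pos [0.5916 0.0592 0.1226] w 0.0385
```

Request:
drive_tool --targets '[0,0,0.012,0,0,2,0,0,0.025,0,0,4,0,0,0.04,0,0,6]'

```text
time: 14.58
position: [0.5916, 0.0593, 0.1223]
tool_rot: [0.467, 0.884, 0.001, 0.0]
ft_force: [1.4, 1.6, -0.6]
grip_width: 0.039
```

```bash
python3 -c "
from h import *
tw()"
```

```text
t 14.58 turned deg 109.98 rad 1.92 Mz 0.055 tau6 -0.227 Ftool [0.6 2.1 0.6] pos [0.5916 0.0593 0.1223] w 0.039
```

Request:
drive_tool --targets '[0,0,0.01,0,0,2,0,0,0.02,0,0,4,0,0,0.03,0,0,6]'

```text
time: 14.83
position: [0.5917, 0.0593, 0.122]
tool_rot: [0.513, 0.858, 0.001, 0.0]
ft_force: [1.9, 1.2, -1.7]
grip_width: 0.0388
```

```bash
python3 -c "
from h import *
tw()"
```

```text
t 14.83 turned deg 115.98 rad 2.024 Mz 0.041 tau6 -0.226 Ftool [0.1 2.3 1.7] pos [0.5917 0.0593 0.122 ] w 0.0388
```

Request:
drive_tool --targets '[0,0,0.012,0,0,2,0,0,0.025,0,0,4,0,0,0.04,0,0,6]'

```text
time: 15.08
position: [0.5918, 0.0593, 0.1217]
tool_rot: [0.557, 0.83, 0.001, 0.0]
ft_force: [0.7, 1.7, 0.4]
grip_width: 0.0386
```

```bash
python3 -c "
from h import *
tw()"
```

```text
t 15.08 turned deg 121.98 rad 2.129 Mz 0.04 tau6 -0.228 Ftool [ 1.3  1.3 -0.4] pos [0.5918 0.0593 0.1217] w 0.0386
```

Request:
drive_tool --targets '[0,0,0.01,0,0,2,0,0,0.02,0,0,4,0,0,0.03,0,0,6]'

```text
time: 15.33
position: [0.5919, 0.0593, 0.1214]
tool_rot: [0.6, 0.8, 0.001, 0.0]
ft_force: [1.1, 1.8, -1.2]
grip_width: 0.0388
```

```bash
python3 -c "
from h import *
tw()"
```

```text
t 15.33 turned deg 127.98 rad 2.234 Mz 0.036 tau6 -0.226 Ftool [1.4 1.6 1.2] pos [0.5919 0.0593 0.1214] w 0.0388
```

Request:
drive_tool --targets '[0,0,0.01,0,0,2,0,0,0.02,0,0,4,0,0,0.03,0,0,6]'

```text
time: 15.58
position: [0.5919, 0.0594, 0.1211]
tool_rot: [0.641, 0.768, 0.001, 0.0]
ft_force: [2.1, 2.0, -0.6]
grip_width: 0.0387
```

```bash
python3 -c "
from h import *
tw()"
```

```text
t 15.58 turned deg 133.98 rad 2.338 Mz 0.07 tau6 -0.226 Ftool [1.6 2.4 0.6] pos [0.5919 0.0594 0.1211] w 0.0387
```

Request:
drive_tool --targets '[0,0,0.012,0,0,2,0,0,0.025,0,0,4,0,0,0.035,0,0,6]'

```text
time: 15.83
position: [0.592, 0.0594, 0.1207]
tool_rot: [0.68, 0.733, 0.001, 0.0]
ft_force: [1.7, 1.7, -1.5]
grip_width: 0.0388
```

```bash
python3 -c "
from h import *
tw()"
```

```text
t 15.83 turned deg 139.98 rad 2.443 Mz -0.0 tau6 -0.226 Ftool [1.6 1.8 1.5] pos [0.592  0.0594 0.1207] w 0.0388
```

Request:
drive_tool --targets '[0,0,0.01,0,0,2,0,0,0.02,0,0,4,0,0,0.03,0,0,6]'

```text
time: 16.08
position: [0.592, 0.0594, 0.1205]
tool_rot: [0.718, 0.696, 0.001, 0.0]
ft_force: [2.9, 2.2, -0.9]
grip_width: 0.0391
```

```bash
python3 -c "
from h import *
tw()"
```

```text
t 16.08 turned deg 145.98 rad 2.548 Mz 0.061 tau6 -0.226 Ftool [2.2 2.8 0.9] pos [0.592  0.0594 0.1205] w 0.0391
```

Request:
drive_tool --targets '[0,0,0.01,0,0,2,0,0,0.02,0,0,4,0,0,0.03,0,0,6]'

```text
time: 16.33
position: [0.5921, 0.0594, 0.1201]
tool_rot: [0.753, 0.658, 0.001, 0.0]
ft_force: [1.9, 1.4, -0.9]
grip_width: 0.0387
```

```bash
python3 -c "
from h import *
tw()"
```

```text
t 16.33 turned deg 151.99 rad 2.653 Mz 0.027 tau6 -0.225 Ftool [1.6 1.7 0.9] pos [0.5921 0.0594 0.1201] w 0.0387
```

Request:
drive_tool --targets '[0,0,0.012,0,0,2,0,0,0.025,0,0,4,0,0,0.035,0,0,6]'

```text
time: 16.58
position: [0.5922, 0.0593, 0.1198]
tool_rot: [0.787, 0.618, 0.001, 0.0]
ft_force: [2.3, 2.3, -1.0]
grip_width: 0.0388
```

```bash
python3 -c "
from h import *
tw()"
```

```text
t 16.58 turned deg 157.98 rad 2.757 Mz 0.036 tau6 -0.226 Ftool [2.8 1.7 1. ] pos [0.5922 0.0593 0.1198] w 0.0388
```

Request:
drive_tool --targets '[0,0,0.01,0,0,2,0,0,0.02,0,0,4,0,0,0.03,0,0,6]'

```text
time: 16.83
position: [0.5923, 0.0593, 0.1195]
tool_rot: [0.818, 0.576, 0.001, 0.0]
ft_force: [2.4, 1.9, -1.9]
grip_width: 0.0389
```

```bash
python3 -c "
from h import *
tw()"
```

```text
t 16.83 turned deg 163.99 rad 2.862 Mz 0.003 tau6 -0.225 Ftool [2.6 1.6 2. ] pos [0.5923 0.0593 0.1195] w 0.0389
```

Request:
drive_tool --targets '[0,0,0.01,0,0,2,0,0,0.02,0,0,4,0,0,0.03,0,0,6]'

```text
time: 17.08
position: [0.5923, 0.0593, 0.1192]
tool_rot: [0.847, 0.532, 0.001, 0.0]
ft_force: [3.1, 1.7, -1.1]
grip_width: 0.0389
```

```bash
python3 -c "
from h import *
tw()"
```

```text
t 17.08 turned deg 169.98 rad 2.967 Mz 0.114 tau6 -0.225 Ftool [2.9 2.1 1.1] pos [0.5923 0.0593 0.1192] w 0.0389
```

Request:
drive_tool --targets '[0,0,0.012,0,0,2,0,0,0.025,0,0,4,0,0,0.035,0,0,6]'

```text
time: 17.33
position: [0.5924, 0.0593, 0.1189]
tool_rot: [0.873, 0.487, 0.002, 0.0]
ft_force: [2.9, 2.2, -1.6]
grip_width: 0.0385
```

```bash
python3 -c "
from h import *
tw()"
```

```text
t 17.33 turned deg 175.98 rad 3.071 Mz 0.07 tau6 -0.225 Ftool [3.4 1.4 1.6] pos [0.5924 0.0593 0.1189] w 0.0385
```

Request:
drive_tool --targets '[0,0,0.01,0,0,2,0,0,0.02,0,0,4,0,0,0.03,0,0,6]'

```text
time: 17.58
position: [0.5924, 0.0592, 0.1187]
tool_rot: [0.898, 0.441, 0.002, 0.0]
ft_force: [2.2, 1.9, -1.2]
grip_width: 0.0389
```

```bash
python3 -c "
from h import *
tw()"
```

```text
t 17.58 turned deg 181.97 rad 3.176 Mz 0.173 tau6 -0.133 Ftool [2.8 0.6 1.2] pos [0.5924 0.0592 0.1187] w 0.0389
```

Request:
drive_tool --targets '[0,0,0.005,0,0,1,0,0,0.01,0,0,2,0,0,0.015,0,0,3]'

```text
time: 17.83
position: [0.5924, 0.0591, 0.1187]
tool_rot: [0.909, 0.417, 0.002, 0.0]
ft_force: [3.8, 3.8, -1.1]
grip_width: 0.0387
```

```bash
python3 -c "
from h import *
tw()"
```

```text
t 17.83 turned deg 185.0 rad 3.229 Mz 0.212 tau6 0.053 Ftool [5.3 0.4 1.2] pos [0.5924 0.0591 0.1187] w 0.0387
```

Request:
drive_tool --targets '[0,0,0.005,0,0,1,0,0,0.01,0,0,2,0,0,0.015,0,0,3]'

```text
time: 18.08
position: [0.5925, 0.0591, 0.1185]
tool_rot: [0.92, 0.393, 0.002, 0.0]
ft_force: [4.6, 3.2, 0.3]
grip_width: 0.0392
```

```bash
python3 -c "
from h import *
tw()"
```

```text
t 18.08 turned deg 188.0 rad 3.281 Mz 0.273 tau6 0.094 Ftool [ 5.5  1.1 -0.3] pos [0.5925 0.0591 0.1185] w 0.0392
```

The bite shows clearly: Mz rose from 0.05 to 0.27 N m, with onset at about 180–181° of tool turn. The target is about 226° total.

Request:
drive_tool --targets '[0.01,0,0.01,0,0,2,0.02,0,0.02,0,0,4,0.03,0,0.03,0,0,6,0.03,0,0.04,0,0,8,0.03,0,0.05,0,0,10,0.03,0,0.06,0,0,12]'

```text
time: 18.58
position: [0.5925, 0.059, 0.118]
tool_rot: [0.956, 0.294, 0.001, 0.0]
ft_force: [2.5, 2.4, 0.4]
grip_width: 0.0385
```

```bash
python3 -c "
from h import *
tw()"
```

```text
t 18.58 turned deg 200.02 rad 3.491 Mz 0.247 tau6 0.034 Ftool [ 3.4 -0.6 -0.4] pos [0.5925 0.059  0.118 ] w 0.0385
```

Request:
drive_tool --targets '[0,0,0.01,0,0,2,0,0,0.02,0,0,4,0,0,0.03,0,0,6,0,0,0.04,0,0,8,0,0,0.05,0,0,10,0,0,0.06,0,0,12]'

```text
time: 19.08
position: [0.5926, 0.0589, 0.1175]
tool_rot: [0.981, 0.193, 0.001, 0.0]
ft_force: [4.0, 2.5, 0.0]
grip_width: 0.0389
```

```bash
python3 -c "
from h import *
tw()"
```

```text
t 19.08 turned deg 212.0 rad 3.7 Mz 0.407 tau6 0.11 Ftool [ 4.7 -0.8 -0. ] pos [0.5926 0.0589 0.1175] w 0.0389
```

Request:
drive_tool --targets '[0,0,0.01,0,0,2,0,0,0.02,0,0,4,0,0,0.03,0,0,6,0,0,0.04,0,0,8,0,0,0.05,0,0,10,0,0,0.06,0,0,12,0,0,0.065,0,0,13.5]'

```text
time: 19.67
position: [0.5926, 0.0587, 0.1169]
tool_rot: [0.997, 0.077, 0.001, 0.0]
ft_force: [3.1, 1.2, 0.4]
grip_width: 0.0387
```

```bash
python3 -c "
from h import *
tw()"
```

```text
t 19.67 turned deg 225.46 rad 3.935 Mz 0.469 tau6 0.31 Ftool [ 3.3 -0.7 -0.4] pos [0.5926 0.0587 0.1169] w 0.0387
```

Now open the fingers, rise and check the pointer.

Request:
drive_tool --targets '[0,0,0,0,0,0,0,0,0,0,0,0,0,0,0,0,0,0,0,0,0,0,0,0,0,0,0,0,0,0,0,0,0,0,0,0,0,0,0,0,0,0,0,0,0,0,0,0]' --grip -1

```text
time: 20.33
position: [0.5912, 0.0586, 0.1162]
tool_rot: [0.997, 0.076, -0.0, -0.0]
ft_force: [0.3, 0.6, -0.1]
grip_width: 0.0824
```

Request:
drive_tool --targets '[0,0,-1,0,0,0,0,0,-3,0,0,0,0,0,-6,0,0,0,0,0,-9,0,0,0,0,0,-10,0,0,0,0,0,-10,0,0,0,0,0,-10,0,0,0,0,0,-10,0,0,0]'

```text
time: 21.0
position: [0.59, 0.0588, 0.2148]
tool_rot: [0.997, 0.076, -0.002, -0.0]
ft_force: [0.4, -0.1, 0.4]
grip_width: 0.0866
```

```bash
python3 -c "
from h import *
st()
p,d=wcam('w9');crop(p,190,180,450,340,3,'pics/w9z.png')
p,d=robot.camera('side');crop(p,220,200,380,350,4,'pics/s9.png')
p,d=robot.camera('scene');crop(p,260,170,420,290,4,'pics/c9.png')"
```

```text
t 21.0 pos [0.59   0.0588 0.2148] press [-1.4  0.1] yaw 8.77 zax [-0.003  0.    -1.   ] F [ 0.39 -0.12  0.43] M [-0.026 -0.003  0.003] w 0.0866 q [-0.09  0.49  1.52 -0.    1.13  1.33]
```

View pics/w9.png

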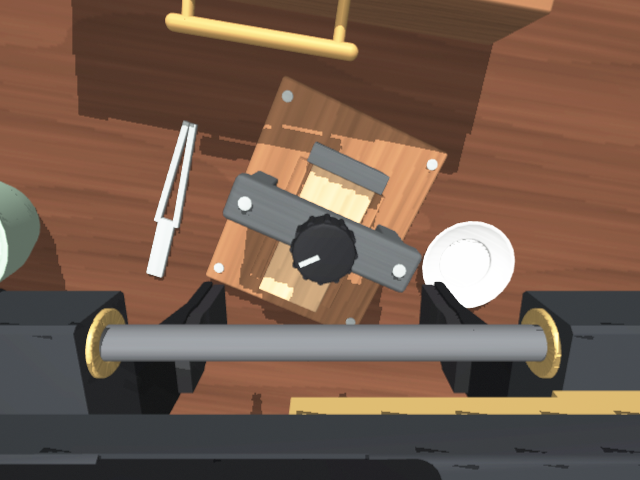

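View pics/s9.png

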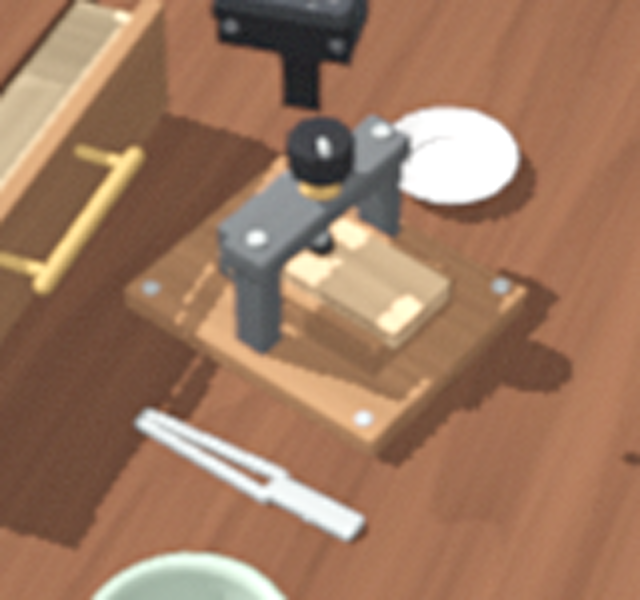

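View pics/c9.png

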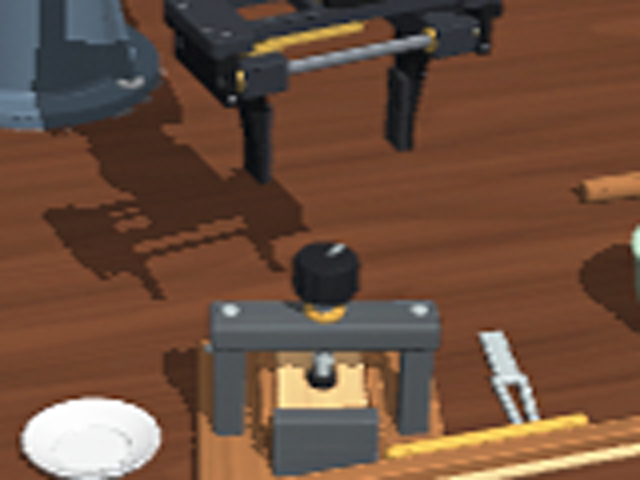

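The pointer is at about (308,262), with nearly the same direction in the tool's frame as before. I'll work out the knob's real turn from it.

```bash
python3 -c "
from h import *
A=[]
for n,(x0,y0,x1,y1),z in [('w5',(292,255,322,285),.158),('w9',(295,245,325,275),.146)]:
    p=np.load(f'pics/{n}.npz')['p'];m=np.zeros((480,640),np.uint8);m[y0:y1,x0:x1]=(p.min(2)>150)[y0:y1,x0:x1]
    nn,l,s,c=cv2.connectedComponentsWithStats(m);i=1+s[1:,4].argmax()
    pts=np.argwhere(l==i)[:,::-1].astype(float)
    w=np.array([wray(n,*q,z)[0][:2] for q in pts]);mu=w.mean(0);v=np.linalg.svd(w-mu)[2][0]
    v*=np.sign(v@(mu-AX)); A.append(np.degrees(np.arctan2(v[1],v[0])));print(n,len(pts),mu,v,A[-1])
print((A[0]-A[1])%360)
for u,v in [(262,289),(320,310)]: print(wray('w9',u,v,.0525))
f=np.load('pics/w9.npz')['p'];crop(f,190,180,450,340,3,'pics/w9z.png')
f=np.load('pics/w5.npz')['p'];crop(f,190,80,450,320,3,'pics/w5y.png')"
```

```text
w5 128 [0.60179531 0.05654609] [ 0.96161088 -0.27441669] -15.927255896419913
w9 117 [0.58595385 0.06681709] [-0.55091272  0.83456286] 123.42965226804489
220.6430918355352
(array([0.5225, 0.1027, 0.0525]), array([-78.4,  24. ]))
(array([0.5102, 0.049 , 0.0525]), array([-75.6, -31.1]))
```

View pics/w9z.png

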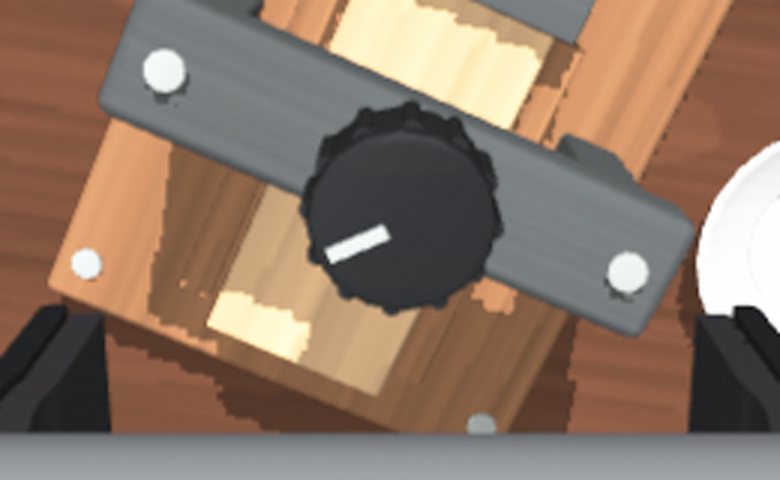

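The knob turned about 221° against 225.5° for the tool, so 41–45° past the bite after grip wind-up. That is close to an eighth of a turn. In the side views the board's corners haven't moved since the push, so it is still home. I'm handing in.

```bash
python3 -c "
from h import *
st(); print(robot.hand_in())"
```

```text
t 21.15 pos [0.5902 0.0587 0.2144] press [-1.2  0.1] yaw 8.76 zax [-0.004  0.    -1.   ] F [ 1.03  0.05 -0.28] M [ 0.039 -0.017  0.021] w 0.0873 q [-0.09  0.5   1.52  0.    1.13  1.33]
the job is handed in; nothing more can be done
None
```

I pushed the board home, tightened the knob to about an eighth of a turn past the bite, let go, and handed the job in at 21.2 s. The hand-in gave no verdict.

- **Board:** I pushed it about 48 mm until it stopped firmly on the back stop at about 6 N. Its near end then measured -81 mm in the wrist view, against -80 mm nominal. The side views before and after clamping show it in the same place. A rough check from the last wrist view gave -76 to -78 mm; I put that down to poorly picked corners and didn't remeasure it.
- **Bite:** The resistance rose clearly from about 0.05 to 0.2–0.27 N m at roughly 180° of tool turn, give or take 3°.
- **Clamping:** I carried on to 225.5° of tool turn, where the resistance was 0.47 N m, and then released. The pointer shows the knob itself turned about 221°, because it lagged the fingers by about 5°. That makes it 40–45° past the bite, at or slightly under the asked 45°. I had no direct reading of the clamping force.
- **Surroundings:** The tweezer looks unmoved in the last side view, and the saucer and the visible part of the celadon pot look undisturbed. The jar and the clay pot weren't in the last views. The highest wrist force I read was about 7 N, and the gripper is open about 70 mm above the knob, touching nothing.

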